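# Drive a stencil brush's loose handle home with a spring hammer jig

## Robot

A 7-joint arm with a two-finger parallel gripper is mounted at the origin on the work surface. World frame = base frame: x ahead of the robot, y to its left, z up, the work surface at z = 0. Lengths are in m, angles in rad, forces in N, time in s.
With the tool pointing down it reaches from about 0.4 to 0.85 m from the base axis. Payload 6.9 kg.
Tool frame: the origin (TCP) lies midway between the tips of the shut fingers; the grasp point (between the pads) lies 19 mm behind it (manip.tcp_to_grasp is the distance from the TCP to the grasp point, in m); y points along the fingers, z is the direction in which the jaws open and shut, and the axes are right-handed (so a half turn about y gives the same grasp; the last joint's range is limited). The gripper opens to 85 mm and grips with 20 to 120 N. Pads are 22 mm wide; open, the fingers measure 114 mm over their backs; the gripper's body (76 mm by 85 mm) begins 54 mm behind the grasp point. The pads swing forward as they close: fully open they stand 13 mm farther back than shut.
Start: joints at [1.375, 0.507, -0.238, 1.5, 0.126, 1.149, -0.155], TCP at [0.185, -0.597, 0.231] pointing down, gripper open.
Joint ranges: [-3.08, 3.08], [-0.24, 2.05], [-1.43, 1.35], [0, 2.5], [-1.52, 4.66], [0.17, 1.96], [-2.89, 2.89]. Speed limits (rad/s): [2.39, 2.39, 3.14, 3.14, 3.14, 3.14, 3.14].

## Interface

Orientations are given as a unit quaternion [x, y, z, w].
In Python, from station import manip gives the robot as it stands. The module is installed in compiled form; this text tells all that it offers.
- The arm moves only by the tool servo_tool, never from a script. Its argument "increments" is one flat list of numbers, 4 for each row, row after row: the shift along the tool's x, y, z in m, then the turn about the tool's y in degrees. A call has 1 to 12 rows; each row shifts and turns the commanded pose from where the row before left it, along the tool's axes as they then stand; what a row does not reach is not made up. A row lasts 1/12 s, in which the tool goes at most 41.7 mm and 7.16 degrees, less where a joint would pass 70% of its speed; a pose out of reach is approached as far as the arm can. A call is refused whole if a number of a shift passes 0.0417 or a number of a turn 7.16, either way. A call with a gripper value outside its range is refused whole. "grip" is the opening, from 0 (shut) to 1 (fully open), set as the call begins (left out, the last holds). The fingers move at their own pace and stop on an object; "squeeze" is the grip in N (left out, the last holds). Time passes only in rows, so rows that do not move let the fingers close. It gives the time, the measured TCP pose, the force and the opening at its end, in the units of the state.
- manip.state(): the state, without advancing time (a new reading comes with each control period).
- manip.camera(name): name is "scene" or "side" or "wrist"; returns (picture, depth): 480x640x3 uint8, red, green, blue; 480x640 float32, m along the optical axis (not along the pixel's ray), 0 where there is no reading.
- manip.camera_model(name): a dict with "vfov" (degrees; the focal length in pixels is half the picture's height over the tangent of half this angle, whatever the lens; pixels are square), "cx", "cy" (the principal point, pixels), "k1" (the pictures are not rectified: a ray, as slopes to the right and down, at radius r is drawn at 1 + k1 r^2 times it, then the intrinsics apply), "eye" and "attitude" of the camera in the world; the wrist camera has in their place "hand_eye" (4x4, takes a point from camera to tool coordinates, whose origin is the TCP and whose axes are the tool frame's). Camera axes: x right, y up, looking along -z (the intrinsics and any distortion apply to the point x, -y, -z); pixel columns grow to the right and rows downward; lengths in m; the calibration is good to about 2 mm. A picture is of the moment at which its call begins: read the wrist's pose just before it. camera_model takes no time and is no camera call.
- manip.hand_in(): hands the job in, once; it reports no verdict.
The state is a dict: "time_s": time; "joint_pos": joint angles; "joint_vel": joint speeds; "effort": joint torques, N m; "tool_pos": TCP position; "orientation": TCP orientation; "wrist_force": force on the tool from outside, world axes, zero at the start; "torque": the same for the moment, N m; "opening": finger opening in m.
Only numpy, scipy, OpenCV 4.12 (cv2) and the standard library are available. Lean on these libraries where they do the work, as an engineer would, in place of code of your own. Each camera call takes 0.05 s, during which the arm holds its last target. There are 200 camera calls.

## Task

The stencil brush lying in the spring hammer jig has a handle that is not yet fully in its ferrule. Slide the brush gently along its saddles until the ferrule is fully against the fork, draw the hammer back by its post until the sear catches and holds it by itself, stopping when it just meets its buffer, then let go and press the trip pad so that the hammer drives the handle home. Do not push the handle in by hand, and leave the things around the jig as they are.

Things in the scene. Friction and masses are not known exactly. Their poses are not given: they have to be found in the camera images.
- jig: the fixed jig: grey base 435 x 110 x 12 mm, steel fork at one end, spring barrel (top 81 mm) at the other. Origin on the table; x (level) is the DRAW direction, fork to barrel; y points to the sear stand's side; z up. The strike axis runs along x at y = 0, 60 mm above the table. V-saddles at x = -103 and +1 mm (13 mm long) carry the brush; between them only the base lies below it.
- brush: stencil brush (65 g) on the saddles along the strike axis, bristles through the fork. Origin: centre of the ferrule's front rim; x runs along the brush to its butt, as the jig's x. Ferrule 30 mm in diameter, x = 0 to 45 mm; handle 22 mm in diameter, x = 51 to 150 mm. Grip it near x = 82 mm. Its rim starts 5 to 11 mm short of the fork; it slides at 1 N, but rubs at up to 10 N if held off centre.
- handle (a joint): how far the handle has been driven into the ferrule: 0 as found (a 6 mm gap), 0.006 when home. It sits tight, but a push of about 16 N moves it, so seat the brush with far less.
- fork_face (a point): centre of the fork's face, on the strike axis, 60 mm above the table, at jig x = -130 mm, axes as the jig's; the ferrule's rim bears on it when the brush is home. Tines 20 mm wide, 24 mm apart, 90 mm high.
- hammer (a joint): travel of the hammer (600 g) along jig x: 0 at rest, + drawn back, slightly negative as it strikes. Spring 350 N/m about 0. The sear catches it somewhere between 42 and 61 mm, as its stand happens to be set; a rubber buffer meets it 2 mm beyond that. Let go, a caught hammer stays back. After the blow it swings a little and settles at 0.
- post_top (a point): top centre of the hammer's upright cocking post, 128 mm above the table: 16 mm steel post from 72 to 120 mm above the table, under a black cap 24 mm wide and 8 mm thick. At rest it stands at jig x = 82, y = 0 mm. The sear and its stand rise to 84 mm. It can be gripped, or pulled by shut fingers placed behind it.
- pad_nominal (a point): middle of the trip pad's top when the sear stand is set mid-range: jig x = 11.5, y = 34 mm, 84 mm above the table. The true pad lies up to 9 mm from it either way along jig x: a level steel plate 32 mm (x) by 36 mm (y) on the sear lever's tail, 60 mm from its pivot on the +x side. It goes down 17 mm at most; about 8 mm trips the sear, at 8 to 15 N while it holds the hammer.
- jar_a: paint jar 58 mm wide and 62 mm high, bystander
- jar_b: paint jar 62 mm wide and 55 mm high, bystander
- jar_cap: white open cap 66 mm wide and 20 mm high, bystander
- eraser: eraser 48 x 26 x 14 mm, bystander
- sharpener: metal pencil sharpener 26 x 18 x 12 mm, bystander
- pencil: pencil 172 mm long, 9 mm thick, bystander
- spare_ferrule: spare ferrule, a tube 30 mm wide and 28 mm high, standing on the jig's base beside the fork, bystander
- buffer (a joint): how far the small rubber-faced buffer behind the hammer's side lug is pressed in: 0 untouched, up to 0.008. Spring 6 N per mm; it is there to be touched, not forced: keep it under 2 mm (12 N on top of the hammer's spring). It sits on the sear stand and is set with it.
Not all that is in view belongs to the job. What is meant by the brush is not pink, and is the larger of those in its own colour.

How it is judged:
On the way, in this order (a step that is already met when the one before it is completed fails the run):
1. the brush is slid home: ferrule rim within 2 mm of the fork's face, the handle not yet driven (x of brush in the frame of fork_face below 0.002 m and distance between brush and fork_face below 0.005 m and value of joint handle below 0.002 m), for 0.2 s.
2. the hammer is held back by its sear alone (over 40 mm), nothing touching it, the brush still home and its handle not driven (value of joint hammer above 0.04 m and contact force between each of the arm, the fingers and hammer below 0.3 N and x of brush in the frame of fork_face below 0.004 m and value of joint handle below 0.002 m), for 0.3 s.
3. the hammer has been fired and has driven the handle home (at least 5 of 6 mm) (value of joint handle above 0.005 m and value of joint hammer below 0.03 m), for 0.1 s.
At the end, for the whole second after the job is handed in: The handle is at least 5 mm (of 6) into the ferrule, the hammer is released and within 12 mm of its rest, and the brush lies still in its saddles with its rim within 20 mm of the fork's face (value of joint handle above 0.005 m and value of joint hammer between -0.012 and 0.012 m and distance between brush and fork_face below 0.02 m and linear speed of brush below 0.03 m/s); the robot touches nothing.
It fails at once if the buffer is forced: pressed in by more than 2 mm (value of joint buffer above 0.002 m).
It fails at once if the handle is pushed in (over 3 mm) while the hammer is drawn back, that is, by hand (value of joint handle above 0.003 m and value of joint hammer above 0.03 m).
It fails at once if a bystander is moved by more than 30 mm (distance of any of jar_a, jar_b, jar_cap, eraser, sharpener, pencil, spare_ferrule from where it was at the start of the episode above 0.03 m).
It also fails if it takes over 58 s, if anything falls off the work surface, if the arm or the gripper's body presses on something with over 40 N, if the wrist force passes 120 N, or if a joint passes its speed limit or range.

## Working session

There is one attempt and no reset: what is moved stays moved. The work goes in short steps, Python scripts to look and compute and a tool call to move; the robot and the scene stay as the last step left them, time stands still between calls to the robot, and variables do not carry over. Pictures are saved under pics/ and viewed, about 8 in all and at most 12, crops included, and the job is handed in when it is done.

Besides the shell and the picture viewer there is one more tool, called after ">>>" as a command line: name --argument value ..., lists and objects as JSON in quotes. servo_tool: Moves the arm, as the interface text tells. Its arguments: {"type":"object","properties":{"increments":{"type":"array","items":{"type":"number"}},"grip":{"type":"number"},"squeeze":{"type":"number"}},"required":["increments"]}

```bash
mkdir -p pics
cat > h.py <<'E'
from station import manip
import numpy as np, cv2
from scipy.spatial.transform import Rotation as R
def snap(name,fn):
    s=manip.state(); p,d=manip.camera(name); cv2.imwrite('pics/'+fn+'.png',p[:,:,::-1]); np.save('pics/'+fn+'.npy',d)
    m=manip.camera_model(name); np.save('pics/'+fn+'_m.npy',dict(m=m,tp=s['tool_pos'],q=s['orientation']),allow_pickle=True); return p,d
def rays(fn,uv):
    o=np.load('pics/'+fn+'_m.npy',allow_pickle=True).item(); m=o['m']
    f=240/np.tan(np.radians(m['vfov'])/2); uv=np.atleast_2d(np.array(uv,float))
    xd=(uv-[m['cx'],m['cy']])/f; x=xd.copy()
    for _ in range(20): x=xd/(1+m['k1']*(x**2).sum(1,keepdims=True))
    c=np.c_[x[:,0],-x[:,1],-np.ones(len(x))]
    if 'eye' in m:
        a=np.array(m['attitude'],float); A=a if a.shape==(3,3) else R.from_quat(a).as_matrix(); e=np.array(m['eye'])
    else:
        H=np.array(m['hand_eye']); T=R.from_quat(o['q']).as_matrix(); A=T@H[:3,:3]; e=T@H[:3,3]+np.array(o['tp'])
    return e,c@A.T
def atz(fn,uv,z):
    e,d=rays(fn,uv); z=np.broadcast_to(z,len(d)); return e+d*((z-e[2])/d[:,2])[:,None]
def dep(fn,uv):
    e,d=rays(fn,uv); D=np.load('pics/'+fn+'.npy'); uv=np.atleast_2d(uv).astype(int); return e+d*D[uv[:,1],uv[:,0]][:,None]
E
python3 - <<'E'
from h import *
for n in('scene','side'): snap(n,n+'0'); print(manip.camera_model(n))
print(manip.camera_model('wrist')); print(manip.state(),manip.tcp_to_grasp)
a=cv2.imread('pics/scene0.png')
E
```

```text
{'vfov': 55.59575092099357, 'cx': 315.34106511373585, 'cy': 241.61490295497802, 'k1': -0.08069449792971271, 'eye': array([ 0.92489997, -0.20837169,  0.73320194]), 'attitude': array([0.24535178, 0.14373343, 0.47133715, 0.83485598])}
{'vfov': 43.09550738182455, 'cx': 310.5349545723633, 'cy': 240.40947236700055, 'k1': -0.031474743728538083, 'eye': array([ 0.37460904, -0.7717924 ,  0.67133847]), 'attitude': array([ 0.45999392, -0.05241682, -0.08246629,  0.88252897])}
{'vfov': 61.705598977408386, 'cx': 320.33763187268937, 'cy': 232.2574997539368, 'k1': -0.05545395350195447, 'hand_eye': array([[-6.11539496e-04, -9.53756814e-01, -3.00578717e-01,
        -7.77491194e-02],
       [-1.83077117e-04,  3.00578875e-01, -9.53756943e-01,
        -1.43282408e-01],
       [ 9.99999796e-01, -5.28230955e-04, -3.58426901e-04,
         4.75895094e-04],
       [ 0.00000000e+00,  0.00000000e+00,  0.00000000e+00,
         1.00000000e+00]])}
{'time_s': 0.1, 'joint_pos': array([ 1.37550753,  0.50824455, -0.23752825,  1.50104007,  0.12570981,
        1.14888517, -0.15478364]), 'joint_vel': array([-0.00027011, -0.00111323, -0.00044103, -0.00208838, -0.000528  ,
        0.00154946, -0.0006566 ]), 'effort': array([-4.85768047e-03, -6.21843767e+01, -2.19447210e+00, -2.50208026e+01,
        1.25588631e-02,  7.78932706e-03, -5.27993939e-05]), 'tool_pos': array([ 0.18496419, -0.59653419,  0.23051972]), 'orientation': array([-0.10605265,  0.69967608, -0.6985703 ,  0.10585724]), 'wrist_force': array([ 0.57678786, -0.20642955,  0.32408758]), 'torque': array([0.02089718, 0.02170733, 0.03013461]), 'opening': 0.08534967177328333} 0.0187
```

View pics/scene0.png

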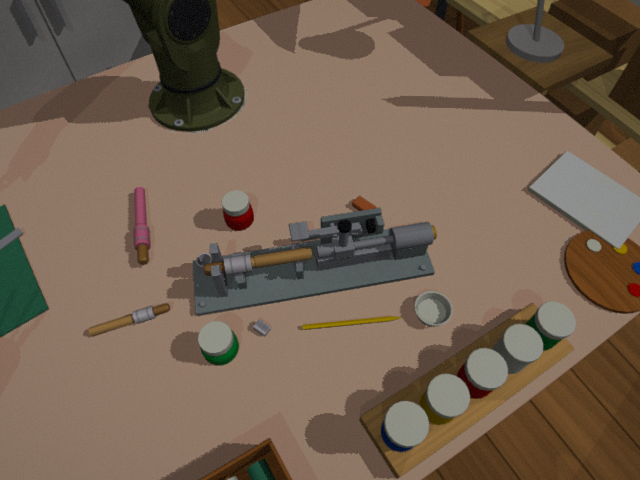

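View pics/side0.png

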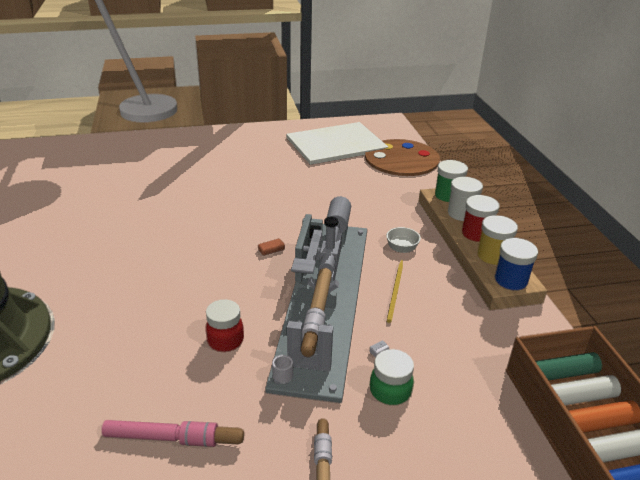

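Run:
```python
from h import *
a=cv2.imread('pics/scene0.png')[190:330,185:445]; a=cv2.resize(a,None,fx=3,fy=3,interpolation=cv2.INTER_CUBIC); a=cv2.convertScaleAbs(a,alpha=1.5)
cv2.imwrite('pics/c1.png',a)
b=cv2.imread('pics/side0.png')[190:400,260:380]; b=cv2.resize(b,None,fx=2.85,fy=2.85,interpolation=cv2.INTER_CUBIC); cv2.imwrite('pics/c2.png',cv2.convertScaleAbs(b,alpha=1.3))
```

```text
(no output)
```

View pics/c1.png

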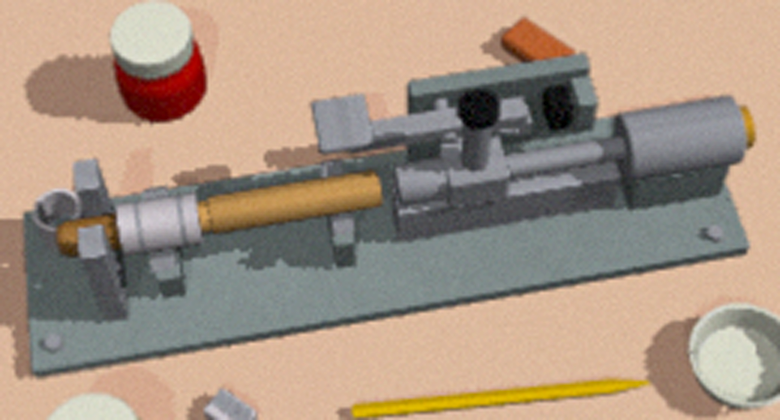

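View pics/c2.png

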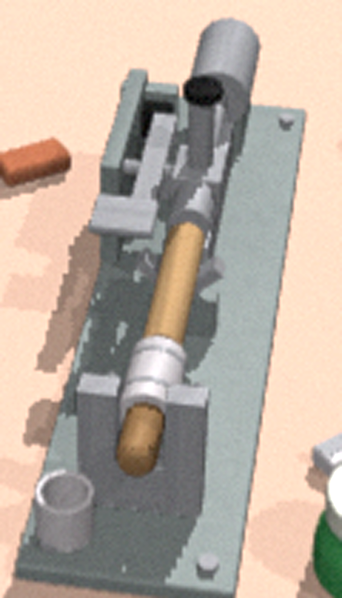

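Run:
```python
from h import *
from scipy.optimize import least_squares
sc=lambda p:(np.array(p)+.5)/3-.5+[185,190]
sd=lambda p:(np.array(p)+.5)/2.85-.5+[260,190]
P=[('scene0',sc([35,363]),.012),('scene0',sc([747,240]),.012),('scene0',sc([25,212]),.012),('scene0',sc([479,104]),.128),('scene0',sc([342,122]),.084),
('side0',sd([21,568]),.012),('side0',sd([235,585]),.012),('side0',sd([304,111]),.012),('side0',sd([203,90]),.128),('side0',sd([127,212]),.084)]
W=[]
for f,u,z in P: w=atz(f,u,z)[0]; W.append(w); print(f,u.round(1),w.round(4), 'depth:',dep(f,u)[0].round(4))
# c: fork end far-from-robot etc; sear stand on +y jig (robot side)
W=np.array(W)
# base corners in jig: end x unknown a; y=+-55
def res(q):
    x,y,t,a=q; c,s=np.cos(t),np.sin(t)
    J=np.array([[a,-.055],[a+.435,-.055],[a,.055],[.082,0],[a,.055],[a,-.055],[a+.435,-.055],[.082,0]])
    I=[0,1,2,3,5,6,7,8]
    return ((J@np.array([[c,s],[-s,c]])+[x,y])-W[I][:,:2]).ravel()
r=least_squares(res,[.5,0,1.5,-.2]); print(r.x,np.degrees(r.x[2])); print((r.fun.reshape(-1,2)*1e3).round(1))
x,y,t,a=r.x;c,s=np.cos(t),np.sin(t);print('pad jig',((W[[4,9],:2]-[x,y])@np.array([[c,-s],[s,c]])).round(4))
# brush rim / butt depths
for p in ([205,212],[118,225],[380,190],[200,220]): w=dep('scene0',sc(p))[0]; print(p,w.round(4),((w[:2]-[x,y])@np.array([[c,-s],[s,c]])).round(4))
```

```text
scene0 [196.3 310.7] [ 0.5348 -0.2227  0.012 ] depth: [ 0.5336 -0.2227  0.0099]
scene0 [433.7 269.7] [0.6837 0.1804 0.012 ] depth: [0.6831 0.1815 0.0101]
scene0 [193.  260.3] [ 0.4371 -0.1879  0.012 ] depth: [ 0.4289 -0.1876 -0.    ]
scene0 [344.3 224.3] [0.5804 0.0471 0.128 ] depth: [0.5795 0.0477 0.1265]
scene0 [298.7 230.3] [ 0.525  -0.0087  0.084 ] depth: [ 0.5242 -0.0083  0.0827]
side0 [267. 389.] [ 0.4379 -0.1928  0.012 ] depth: [ 0.4385 -0.1875  0.0059]
side0 [342.1 394.9] [ 0.5393 -0.2223  0.012 ] depth: [ 0.5399 -0.2202  0.0096]
side0 [366.3 228.6] [0.6846 0.1763 0.012 ] depth: [0.6862 0.1812 0.0086]
side0 [330.9 221.3] [0.5784 0.0404 0.128 ] depth: [0.5797 0.0457 0.1245]
side0 [304.2 264.1] [ 0.5249 -0.0093  0.084 ] depth: [ 0.5249 -0.0093  0.084 ]
[ 0.55022443 -0.03290828  1.22388901 -0.18665965] 70.12367484775244
[[ 3.7 -4.5]
 [ 2.7  1.5]
 [-2.  -1.8]
 [-2.3 -2.9]
 [-2.8  3.1]
 [-0.8 -4.9]
 [ 1.8  5.7]
 [-0.3  3.8]]
pad jig [[0.0142 0.032 ]
 [0.0136 0.0318]]
[205, 212] [ 0.5282 -0.101   0.0676] [-0.0716 -0.0024]
[118, 225] [ 0.5124 -0.1476  0.0712] [-0.1207 -0.0034]
[380, 190] [ 0.5665 -0.0082  0.0664] [ 0.0288 -0.0069]
[200, 220] [ 0.5307 -0.1057  0.0664] [-0.075  -0.0064]
```

```bash
cat >> h.py <<'E'
JX,JY,JT=.5502,-.0329,np.radians(70.1)
def plan(target,yawdir=None):
    s=manip.state(); T=R.from_quat(s['orientation']).as_matrix(); d=T.T@(np.array(target)-s['tool_pos'])
    print('pos',s['tool_pos'].round(4),'toolx',T[:,0].round(3),'y',T[:,1].round(3),'yaw tx',np.degrees(np.arctan2(T[1,0],T[0,0])).round(2),'d tool',d.round(4),'t',s['time_s'],'F',s['wrist_force'].round(2))
    return d
def j2w(x,y,z): c,s=np.cos(JT),np.sin(JT); return np.array([JX+c*x-s*y,JY+s*x+c*y,z])
E
python3 - <<'E'
from h import *
plan(j2w(-.04,0,.2)); print(manip.state()['joint_pos'])
E
```

```text
pos [ 0.185  -0.5965  0.2305] toolx [-0.955 -0.296  0.   ] y [-0.001  0.002 -1.   ] yaw tx -162.76 d tool [-0.4917  0.0311 -0.3982] t 0.1 F [ 0.58 -0.21  0.32]
[ 1.37550753  0.50824455 -0.23752825  1.50104007  0.12570981  1.14888517
 -0.15478364]
```

>>> servo_tool --increments '[0,0,0,-6.6,0,0,0,-6.6,0,0,0,-6.6,0,0,0,-6.6,0,0,0,-6.6,0,0,0,-6.6,0,0,0,-6.6,0,0,0,-6.6]'

```text
time_s: 0.77
tool_pos: [0.185, -0.5967, 0.2308]
orientation: [-0.407, 0.578, -0.578, 0.407]
wrist_force: [0.3, -0.0, 0.1]
opening: 0.0851
```

>>> servo_tool --increments '[-0.036,0,0.0085,0,-0.036,0,0.0085,0,-0.036,0,0.0085,0,-0.036,0,0.0085,0,-0.036,0,0.0085,0,-0.036,0,0.0085,0,-0.036,0,0.0085,0,-0.036,0,0.0085,0,-0.036,0,0.0085,0,-0.036,0,0.0085,0,-0.036,0,0.0085,0,-0.036,0,0.0085,0]'

```text
time_s: 1.77
tool_pos: [0.4289, -0.2241, 0.2312]
orientation: [-0.406, 0.579, -0.579, 0.406]
wrist_force: [1.4, -1.1, 0.1]
opening: 0.0857
```

>>> servo_tool --increments '[-0.036,0,0.0085,0,-0.036,0,0.0085,0,-0.036,0,0.0085,0,-0.036,0,0.0085,0,-0.036,0,0.0085,0,-0.036,0,0.0085,0,0,0,0,0,0,0,0,0]'

```text
time_s: 2.43
tool_pos: [0.5507, -0.0373, 0.2308]
orientation: [-0.407, 0.579, -0.578, 0.407]
wrist_force: [0.1, 0.3, -0.9]
opening: 0.0851
```

Run:
```python
from h import *
plan(j2w(0,0,.23)); snap('wrist','w1')
a=cv2.resize(cv2.imread('pics/w1.png'),(800,600),interpolation=cv2.INTER_CUBIC); cv2.imwrite('pics/w1b.png',cv2.convertScaleAbs(a,alpha=1.3))
```

```text
pos [ 0.5507 -0.0373  0.2308] toolx [-0.337 -0.942 -0.001] y [-0.001  0.001 -1.   ] yaw tx -109.68 d tool [-0.004   0.0008 -0.002 ] t 2.4333 F [ 0.1   0.31 -0.93]
```

View pics/w1b.png

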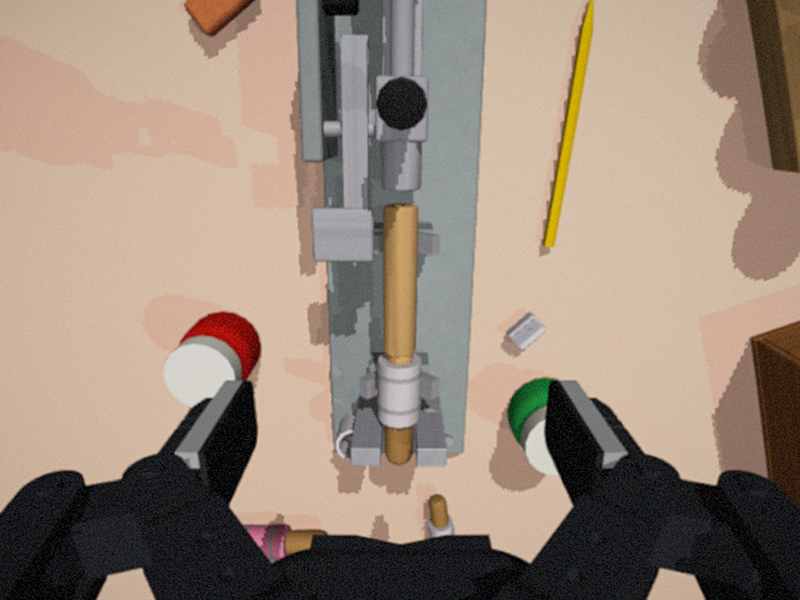

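Run:
```python
from h import *
p=lambda *a:(np.array(a,float)+.5)/1.25-.5
cap=atz('w1',p(402,104),.128)[0]; fork=atz('w1',p(398.5,411),.09)[0]; pad=atz('w1',p(343.5,234.5),.084)[0]
padc=atz('w1',[p(313,208),p(372,208),p(373,261),p(315,261)],.084)
b=atz('w1',p(401,207),.066)[0]; fr=atz('w1',p(399.5,385),.075)[0]; rim=atz('w1',p(399.5,425),.072)[0]
d=cap-fork; print('fork-cap',np.hypot(*d[:2]),'yaw',np.degrees(np.arctan2(d[1],d[0])))
d2=b-fr; print('brush yaw',np.degrees(np.arctan2(d2[1],d2[0])),'len',np.linalg.norm(d2))
t=np.arctan2(d[1],d[0]); e=np.array([np.cos(t),np.sin(t)]); n=np.array([-e[1],e[0]])
o=cap[:2]-.082*e; o2=fork[:2]+.13*e; print('origin',o,o2)
for k,w in dict(cap=cap,fork=fork,pad=pad,butt=b,ferr=fr,rim=rim).items(): q=w[:2]-o; print(k,w.round(4),(q@e*1e3).round(1),(q@n*1e3).round(1))
print(((padc[:,:2]-o)@np.c_[e,n]*1e3).round(1))
```

```text
fork-cap 0.18385781343560847 yaw 69.72671540440219
brush yaw 69.88170981870569 len 0.11699245822964595
origin [ 0.55411136 -0.02992225] [ 0.56386258 -0.00352346]
cap [0.5825 0.047  0.128 ] 82.0 0.0
fork [ 0.5188 -0.1255  0.09  ] -101.9 0.0
pad [ 0.5268 -0.0075  0.084 ] 11.6 33.4
butt [ 0.5631 -0.0061  0.066 ] 25.5 -0.2
ferr [ 0.523  -0.1156  0.075 ] -91.1 -0.5
rim [ 0.512  -0.1463  0.072 ] -123.7 -0.8
[[27.  50.7]
 [27.3 16.6]
 [-4.2 16.2]
 [-4.6 50.7]]
```

```bash
sed -i 's/^JX,JY,JT.*/JX,JY,JT=.5541,-.0299,np.radians(69.8)/' h.py
python3 - <<'E'
from h import *
plan(j2w(-.0425,-.0003,.040))
E
```

```text
pos [ 0.55   -0.0396  0.2307] toolx [-0.34  -0.941  0.   ] y [-0.001  0.    -1.   ] yaw tx -109.86 d tool [0.032  0.1907 0.0009] t 2.4833 F [-0.09  0.16 -1.07]
```

>>> servo_tool --increments '[0.016,0,0.0005,0.3,0.016,0,0.0005,0,0,0.03,0,0,0,0.03,0,0,0,0.03,0,0,0,0.03,0,0,0,0.03,0,0,0,0.02,0,0,0,0.0105,0,0,0,0.01,0,0,0,0,0,0]'

```text
time_s: 3.4
tool_pos: [0.5392, -0.0715, 0.0396]
orientation: [-0.404, 0.581, -0.58, 0.403]
wrist_force: [0.3, 0.6, -0.2]
opening: 0.0856
```

>>> servo_tool --increments '[0,0,0,0,0,0,0,0,0,0,0,0,0,0,0,0,0,0,0,0,0,0,0,0,0,0,0,0,0,0,0,0,0,0,0,0,0,0,0,0]' --grip 0.3

```text
time_s: 4.23
tool_pos: [0.54, -0.0704, 0.0408]
orientation: [-0.404, 0.58, -0.58, 0.404]
wrist_force: [-0.9, 1.8, 1.4]
opening: 0.0258
```

Run:
```python
from h import *
plan(j2w(-.0425,-.0003,.040)); p,d=snap('wrist','w2')
a=cv2.resize(p[:,:,::-1],(800,600),interpolation=cv2.INTER_CUBIC); cv2.imwrite('pics/w2b.png',cv2.convertScaleAbs(a,alpha=1.3))
```

```text
pos [ 0.54   -0.0704  0.0408] toolx [-0.346 -0.938  0.   ] y [-0.  0. -1.] yaw tx -110.26 d tool [-0.0004  0.0008 -0.0004] t 4.2333 F [-0.91  1.81  1.42]
```

View pics/w2b.png

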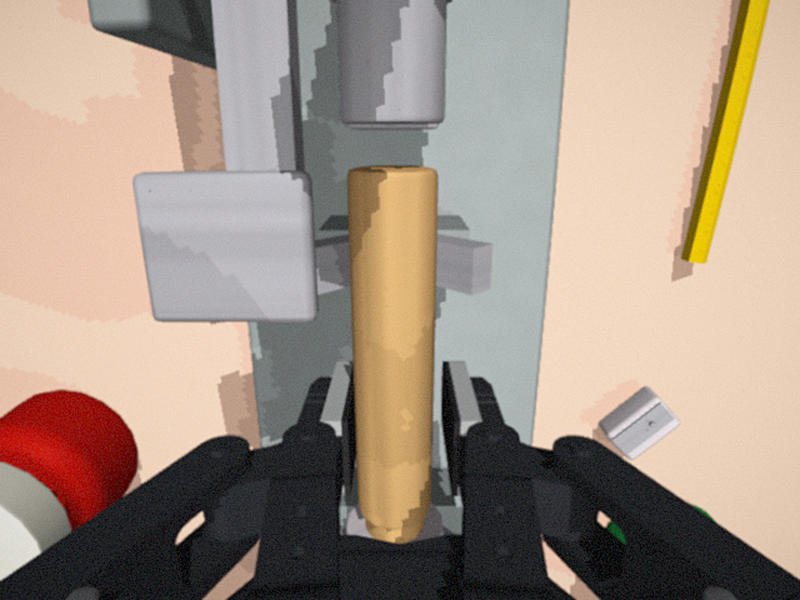

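>>> servo_tool --increments '[0,0,-0.0012,0,0,0,0,0,0,0,0,0]'

```text
time_s: 4.53
tool_pos: [0.5392, -0.0702, 0.0408]
orientation: [0.404, -0.58, 0.58, -0.404]
wrist_force: [-0.0, -0.0, -0.3]
opening: 0.0257
```

>>> servo_tool --increments '[0,0,0,0,0,0,0,0,0,0,0,0,0,0,0,0,0,0,0,0,0,0,0,0]' --grip 0 --squeeze 20

```text
time_s: 5.03
tool_pos: [0.5383, -0.0699, 0.0408]
orientation: [-0.405, 0.58, -0.58, 0.404]
wrist_force: [-3.9, 1.8, 5.5]
opening: 0.0214
```

>>> servo_tool --increments '[0.0007,0,0,0,0.0007,0,0,0,0.0006,0,0,0,0,0,0,0]'

```text
time_s: 5.37
tool_pos: [0.5383, -0.0699, 0.0408]
orientation: [-0.404, 0.581, -0.579, 0.405]
wrist_force: [-3.8, 6.8, 4.0]
opening: 0.0215
```

>>> servo_tool --increments '[0,-0.0008,-0.001,0,0,-0.0008,-0.001,0,0,0,0,0,0,0,0,0]'

```text
time_s: 5.7
tool_pos: [0.5368, -0.0718, 0.0424]
orientation: [0.404, -0.58, 0.58, -0.404]
wrist_force: [0.8, 0.2, -0.2]
opening: 0.0211
```

>>> servo_tool --increments '[0.0006,0,0,0,0.0006,0,0,0,0.0006,0,0,0,0.0006,0,0,0,0,0,0,0]'

```text
time_s: 6.12
tool_pos: [0.5356, -0.0738, 0.0423]
orientation: [0.404, -0.58, 0.58, -0.404]
wrist_force: [-0.1, 0.3, 0.0]
opening: 0.0212
```

>>> servo_tool --increments '[0.0006,0,0,0,0.0006,0,0,0,0,0,0,0]'

```text
time_s: 6.37
tool_pos: [0.5352, -0.0748, 0.0424]
orientation: [0.404, -0.58, 0.58, -0.404]
wrist_force: [0.5, 0.2, -1.2]
opening: 0.0215
```

>>> servo_tool --increments '[0.0006,0,0,0,0.0006,0,0,0,0,0,0,0]'

```text
time_s: 6.62
tool_pos: [0.5351, -0.0751, 0.0425]
orientation: [-0.404, 0.58, -0.58, 0.405]
wrist_force: [0.8, 3.5, -0.5]
opening: 0.021
```

>>> servo_tool --increments '[0.0006,0,0,0,0.0006,0,0,0,0,0,0,0]'

```text
time_s: 6.87
tool_pos: [0.5352, -0.0752, 0.0426]
orientation: [-0.404, 0.58, -0.58, 0.406]
wrist_force: [0.7, 6.2, -1.1]
opening: 0.0213
```

>>> servo_tool --increments '[-0.001,0,0,0,-0.0008,0,0,0,0,0,0,0]'

```text
time_s: 7.12
tool_pos: [0.5351, -0.0751, 0.0424]
orientation: [0.404, -0.58, 0.58, -0.404]
wrist_force: [0.9, 3.2, -1.2]
opening: 0.0214
```

>>> servo_tool --increments '[0,0,0,0,0,0,0,0,0,0,0,0,0,0,0,0,0,0,0,0,0,0,0,0]' --grip 0.5

```text
time_s: 7.62
tool_pos: [0.5349, -0.0754, 0.0424]
orientation: [0.404, -0.58, 0.58, -0.404]
wrist_force: [-0.2, 0.6, -0.4]
opening: 0.0424
```

Run:
```python
from h import *
plan(j2w(.05,0,.16)); p,d=snap('scene','s2'); 
a=cv2.resize(cv2.imread('pics/scene0.png')[230:285,190:325],None,fx=5.5,fy=5.5,interpolation=cv2.INTER_CUBIC)
b=cv2.resize(p[230:285,190:325,::-1],None,fx=5.5,fy=5.5,interpolation=cv2.INTER_CUBIC); p2,_=snap('side','d2');
cv2.imwrite('pics/s2c.png',cv2.convertScaleAbs(np.vstack([a,b])[:600],alpha=1.5))
```

```text
pos [ 0.5349 -0.0754  0.0424] toolx [-0.347 -0.938  0.   ] y [-0. -0. -1.] yaw tx -110.28 d tool [-0.0993 -0.1176  0.0021] t 7.6167 F [-0.16  0.59 -0.41]
```

View pics/s2c.png

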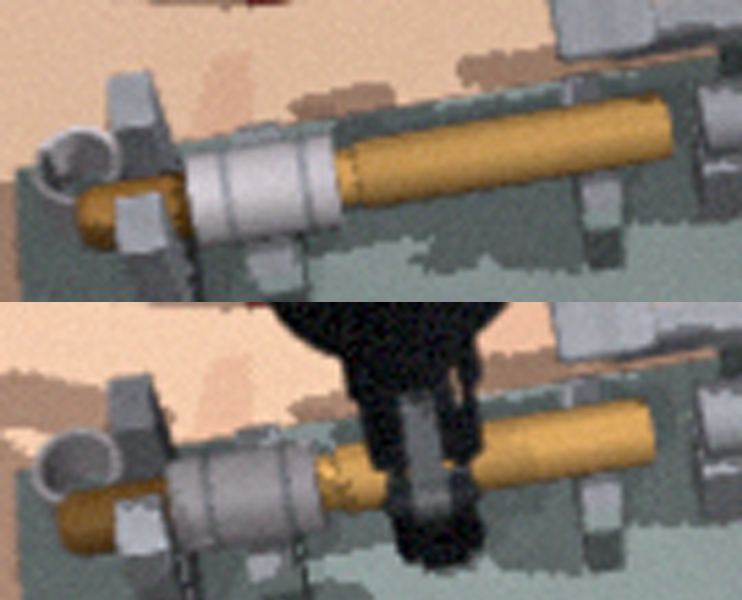

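>>> servo_tool --increments '[0,-0.03,0,0,0,-0.03,0,0,0,-0.03,0,0,0,-0.03,0,0,-0.032,0,0.0007,0,-0.032,0,0.0007,0,-0.03,0,0.0007,0,0,0,0,0,0,0,0,0,0,0,0,0]' --grip 0.5

```text
time_s: 8.55
tool_pos: [0.5692, 0.0117, 0.1621]
orientation: [0.405, -0.58, 0.58, -0.404]
wrist_force: [-0.4, -0.3, 0.0]
opening: 0.0427
```

>>> servo_tool --increments '[0,0.02,0,0,0,0.02,0,0,0,0.02,0,0,0,0.008,0,0,0,0,0,0,0,0,0,0,0,0,0,0]' --grip 0

```text
time_s: 9.13
tool_pos: [0.5702, 0.0119, 0.0954]
orientation: [0.404, -0.58, 0.581, -0.404]
wrist_force: [-0.0, -0.4, 1.3]
opening: -0.0005
```

Run:
```python
from h import *
plan(j2w(.059,0,.094)); print(manip.state()['opening']);p,d=snap('wrist','w3')
a=cv2.resize(p[:,:,::-1],(640,480)); cv2.imwrite('pics/w3b.png',cv2.convertScaleAbs(a,alpha=1.3))
```

```text
pos [0.5702 0.0119 0.0954] toolx [-0.347 -0.938 -0.   ] y [ 0.001  0.    -1.   ] yaw tx -110.31 d tool [-0.0142  0.0014 -0.0007] t 9.1333 F [-0.04 -0.4   1.28]
-0.0004668745566641441
```

View pics/w3b.png

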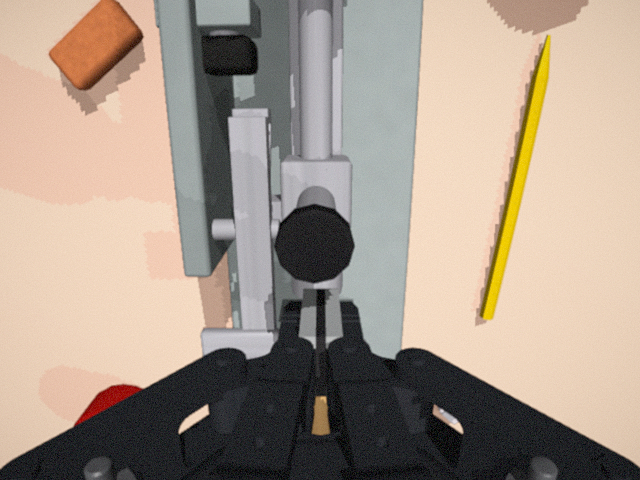

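>>> servo_tool --increments '[-0.003,0,-0.0015,0,-0.003,0,0,0,-0.003,0,0,0,-0.003,0,0,0,-0.003,0,0,0,-0.003,0,0,0,-0.003,0,0,0,-0.003,0,0,0,-0.003,0,0,0,-0.003,0,0,0,-0.003,0,0,0,0,0,0,0]'

```text
time_s: 10.18
tool_pos: [0.5793, 0.0429, 0.0944]
orientation: [0.405, -0.58, 0.581, -0.403]
wrist_force: [-2.4, -5.2, 3.8]
opening: 0.0005
```

>>> servo_tool --increments '[-0.003,0,0,0,-0.003,0,0,0,-0.003,0,0,0,-0.003,0,0,0,-0.002,0,0,0,0,0,0,0]'

```text
time_s: 10.68
tool_pos: [0.5833, 0.0538, 0.0943]
orientation: [0.405, -0.58, 0.581, -0.402]
wrist_force: [-4.6, -9.7, 7.9]
opening: -0.0005
```

```bash
cat > f.py <<'E'
from h import *
s=manip.state(); e=np.array([np.cos(JT),np.sin(JT)]); n=np.array([-e[1],e[0]]); q=s['tool_pos'][:2]-[JX,JY]; f=s['wrist_force'][:2]
print('x %.2f y %.2f mm z %.1f Fx %.2f Fy %.2f Fz %.2f'%(q@e*1e3,q@n*1e3,s['tool_pos'][2]*1e3,f@e,f@n,s['wrist_force'][2]))
E
python3 f.py
```

```text
x 88.68 y 1.52 mm z 94.3 Fx -10.64 Fy 0.95 Fz 7.89
```

>>> servo_tool --increments '[-0.002,0,0,0,-0.002,0,0,0,-0.002,0,0,0,-0.002,0,0,0,-0.002,0,0,0,-0.002,0,0,0,0,0,0,0,0,0,0,0]'

```text
time_s: 11.35
tool_pos: [0.587, 0.0638, 0.0943]
orientation: [0.406, -0.58, 0.582, -0.401]
wrist_force: [-8.0, -12.7, 10.2]
opening: 0.0001
```

```bash
python3 f.py
```

```text
x 99.31 y 1.54 mm z 94.3 Fx -14.65 Fy 3.09 Fz 10.17
```

>>> servo_tool --increments '[-0.0012,0,0,0,-0.0012,0,0,0,-0.0012,0,0,0,-0.0012,0,0,0,0,0,0,0]'

```text
time_s: 11.77
tool_pos: [0.5883, 0.0676, 0.0943]
orientation: [0.406, -0.58, 0.582, -0.4]
wrist_force: [-8.1, -14.3, 12.4]
opening: -0.0001
```

```bash
python3 f.py
```

```text
x 103.28 y 1.56 mm z 94.3 Fx -16.26 Fy 2.65 Fz 12.38
```

>>> servo_tool --increments '[-0.0012,0,0,0,-0.0012,0,0,0,-0.0012,0,0,0,0,0,0,0]'

```text
time_s: 12.1
tool_pos: [0.5894, 0.0705, 0.0942]
orientation: [0.406, -0.58, 0.582, -0.4]
wrist_force: [-9.1, -14.5, 11.8]
opening: -0.0
```

```bash
python3 f.py
```

```text
x 106.40 y 1.56 mm z 94.2 Fx -16.78 Fy 3.53 Fz 11.84
```

>>> servo_tool --increments '[-0.001,0,0,0,-0.001,0,0,0,0,0,0,0]'

```text
time_s: 12.35
tool_pos: [0.59, 0.0722, 0.0942]
orientation: [0.406, -0.58, 0.582, -0.4]
wrist_force: [-9.2, -15.1, 11.4]
opening: 0.0
```

```bash
python3 f.py
```

```text
x 108.22 y 1.55 mm z 94.2 Fx -17.38 Fy 3.40 Fz 11.38
```

>>> servo_tool --increments '[-0.001,0,0,0,-0.001,0,0,0,0,0,0,0]'

```text
time_s: 12.6
tool_pos: [0.5906, 0.0738, 0.0942]
orientation: [0.406, -0.58, 0.582, -0.4]
wrist_force: [-9.4, -15.9, 13.7]
opening: 0.0
```

```bash
python3 f.py
```

```text
x 109.94 y 1.57 mm z 94.2 Fx -18.15 Fy 3.30 Fz 13.70
```

>>> servo_tool --increments '[-0.001,0,0,0,0,0,0,0]'

```text
time_s: 12.77
tool_pos: [0.5909, 0.0746, 0.0942]
orientation: [0.406, -0.58, 0.582, -0.4]
wrist_force: [-10.3, -16.0, 12.7]
opening: 0.0002
```

```bash
python3 f.py
```

```text
x 110.79 y 1.58 mm z 94.2 Fx -18.53 Fy 4.14 Fz 12.66
```

>>> servo_tool --increments '[-0.001,0,0,0,0,0,0,0]'

```text
time_s: 12.93
tool_pos: [0.5913, 0.0756, 0.0942]
orientation: [0.406, -0.58, 0.582, -0.4]
wrist_force: [-9.6, -16.8, 12.9]
opening: 0.0003
```

```bash
python3 f.py
```

```text
x 111.88 y 1.54 mm z 94.2 Fx -19.06 Fy 3.20 Fz 12.91
```

>>> servo_tool --increments '[-0.001,0,0,0,0,0,0,0]'

```text
time_s: 13.1
tool_pos: [0.5915, 0.0763, 0.0942]
orientation: [0.406, -0.579, 0.582, -0.4]
wrist_force: [-9.3, -16.1, 13.4]
opening: 0.0003
```

```bash
python3 f.py
```

```text
x 112.59 y 1.53 mm z 94.2 Fx -18.34 Fy 3.16 Fz 13.36
```

>>> servo_tool --increments '[-0.001,0,0,0,0,0,0,0]'

```text
time_s: 13.27
tool_pos: [0.5916, 0.0766, 0.0942]
orientation: [0.407, -0.579, 0.583, -0.399]
wrist_force: [-11.1, -18.1, 14.3]
opening: -0.0002
```

```bash
python3 f.py
```

```text
x 112.87 y 1.57 mm z 94.2 Fx -20.80 Fy 4.22 Fz 14.29
```

>>> servo_tool --increments '[0.001,0,0,0,0.001,0,0,0,0.001,0,0,0,0.001,0,0,0,0.001,0,0,0,0.001,0,0,0,0,0,0,0]'

```text
time_s: 13.85
tool_pos: [0.5907, 0.0741, 0.0943]
orientation: [0.405, -0.58, 0.582, -0.401]
wrist_force: [-6.9, -10.7, 8.3]
opening: -0.0001
```

```bash
python3 f.py
```

```text
x 110.22 y 1.53 mm z 94.3 Fx -12.41 Fy 2.76 Fz 8.33
```

Force is falling faster than the spring would (12.4 N at a draw that needed 18 N), so the sear is taking the load. I'll back off fully.

>>> servo_tool --increments '[0.0015,0,0,0,0.0015,0,0,0,0.0015,0,0,0,0.0015,0,0,0,0,0,0,0]'

```text
time_s: 14.27
tool_pos: [0.5903, 0.0728, 0.0943]
orientation: [-0.404, 0.58, -0.58, 0.405]
wrist_force: [-0.1, 0.3, 0.9]
opening: -0.0001
```

```bash
python3 f.py
```

```text
x 108.90 y 1.50 mm z 94.3 Fx 0.21 Fy 0.18 Fz 0.88
```

>>> servo_tool --increments '[0.0015,0,0,0,0.0015,0,0,0,0.002,0,0,0,0.003,0,0,0,0.004,0,0,0,0.005,0,0,0,0,0,0,0,0,0,0,0]'

```text
time_s: 14.93
tool_pos: [0.5842, 0.0556, 0.0944]
orientation: [0.404, -0.58, 0.58, -0.404]
wrist_force: [0.1, 0.2, 0.2]
opening: -0.0002
```

```bash
python3 f.py
python3 - <<'E'
from h import *
plan(j2w(.0116,.034,.15)); p,d=snap('wrist','w4')
cv2.imwrite('pics/w4b.png',cv2.convertScaleAbs(p[:,:,::-1],alpha=1.3))
E
```

```text
x 90.66 y 1.34 mm z 94.4 Fx 0.24 Fy 0.01 Fz 0.21
pos [0.5842 0.0556 0.0944] toolx [-0.347 -0.938  0.   ] y [-0. -0. -1.] yaw tx -110.32 d tool [ 0.0791 -0.0556 -0.0325] t 14.9333 F [0.07 0.23 0.21]
```

View pics/w4b.png

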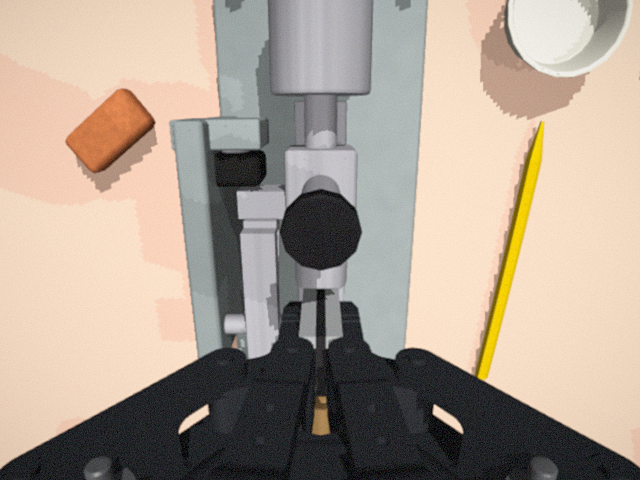

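>>> servo_tool --increments '[0.005,-0.028,0,0,0.005,-0.028,0,0,0.024,0,-0.012,0,0.024,0,-0.012,0,0.022,0,-0.01,0,0,0,0,0,0,0,0,0]'

```text
time_s: 15.57
tool_pos: [0.5242, -0.008, 0.1507]
orientation: [0.404, -0.58, 0.581, -0.404]
wrist_force: [0.4, 1.0, -0.0]
opening: -0.0003
```

>>> servo_tool --increments '[0,0.02,0,0,0,0.02,0,0,0,0.012,0,0,0,0.004,0,0,0,0,0,0,0,0,0,0]'

```text
time_s: 16.07
tool_pos: [0.5254, -0.006, 0.0947]
orientation: [-0.404, 0.58, -0.58, 0.405]
wrist_force: [0.3, -0.1, -0.5]
opening: 0.0001
```

```bash
python3 f.py
python3 - <<'E'
from h import *
p,d=snap('wrist','w5')
cv2.imwrite('pics/w5b.png',cv2.convertScaleAbs(p[:,:,::-1],alpha=1.3))
E
```

```text
x 12.46 y 35.20 mm z 94.7 Fx -0.01 Fy -0.34 Fz -0.50
```

View pics/w5b.png

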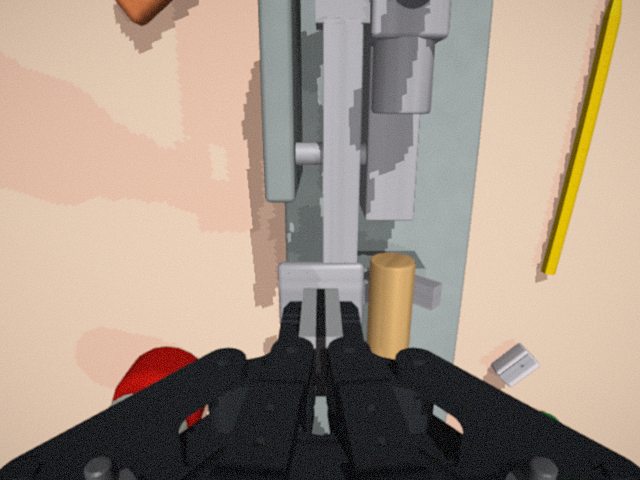

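>>> servo_tool --increments '[0,0.003,0,0,0,0.003,0,0,0,0.003,0,0,0,0.002,0,0,0,0.002,0,0,0,0.002,0,0,0,0.002,0,0,0,0.002,0,0,0,0.002,0,0,0,0,0,0]'

```text
time_s: 16.95
tool_pos: [0.5245, -0.0077, 0.0731]
orientation: [0.404, -0.58, 0.58, -0.404]
wrist_force: [-0.8, -2.4, 2.3]
opening: -0.0001
```

```bash
python3 f.py
```

```text
x 10.64 y 35.42 mm z 73.1 Fx -2.52 Fy -0.10 Fz 2.31
```

>>> servo_tool --increments '[0,-0.005,0,0,0,-0.015,0,0,0,-0.03,0,0,0,-0.03,0,0,0,-0.03,0,0,0,-0.03,0,0,0,0,0,0,0,0,0,0,0,0,0,0,0,0,0,0,0,0,0,0]'

```text
time_s: 17.87
tool_pos: [0.5239, -0.007, 0.2122]
orientation: [-0.405, 0.581, -0.58, 0.404]
wrist_force: [0.2, -1.1, -0.3]
opening: -0.0
```

```bash
python3 f.py
python3 - <<'E'
from h import *
p,d=snap('wrist','w6'); s,_=snap('side','d6')
b=cv2.resize(s[190:350,270:370,::-1],None,fx=3,fy=3,interpolation=cv2.INTER_CUBIC)
cv2.imwrite('pics/w6b.png',cv2.convertScaleAbs(np.hstack([cv2.resize(p[:,130:510,::-1],(460,480)),b]),alpha=1.3))
print(manip.state()['time_s'])
E
```

```text
x 11.06 y 36.26 mm z 212.2 Fx -0.92 Fy -0.60 Fz -0.26
17.9667
```

View pics/w6b.png

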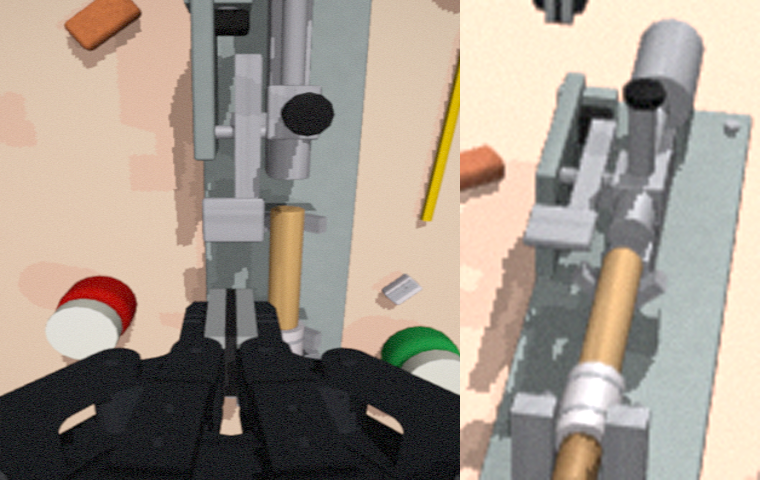

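Run:
```python
from h import *
e=np.array([np.cos(JT),np.sin(JT)])
for n,u,z in(('butt',(287,207),.066),('cap',(307,113),.128),('ferrule back',(285,331),.07)):
    w=atz('w6',[130+u[0]*380/460,u[1]],z)[0]; print(n,((w[:2]-[JX,JY])@e*1e3).round(1))
snap('scene','s6')
a=cv2.resize(cv2.imread('pics/scene0.png')[200:285,190:390],None,fx=4,fy=4,interpolation=cv2.INTER_CUBIC)
b=cv2.resize(cv2.imread('pics/s6.png')[200:285,190:390],None,fx=4,fy=4,interpolation=cv2.INTER_CUBIC)
cv2.imwrite('pics/s6c.png',cv2.convertScaleAbs(np.vstack([b])[:600],alpha=1.5))
```

```text
butt 16.4
cap 84.6
ferrule back -86.0
```

View pics/s6c.png

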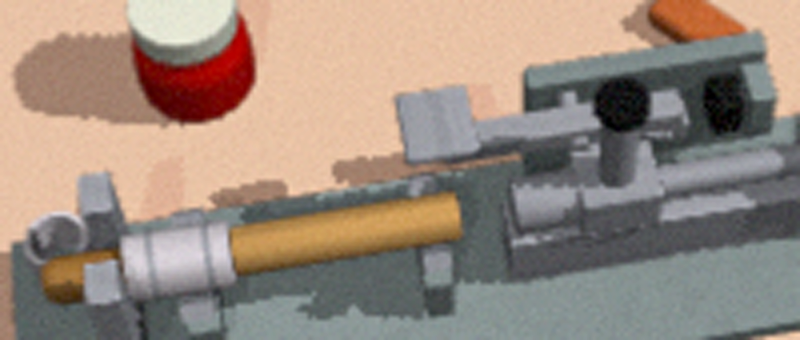

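```bash
python3 -c "
from station import manip
print(manip.hand_in(), manip.state()['wrist_force'])"
```

```text
the job is handed in; nothing more can be done
the job is handed in; nothing more can be done
```

The handle has been driven home by the hammer, and the job is handed in after about 18 s of robot time (limit 58 s). The hand-in gives no verdict, so the results below come from my own measurements.

1. **Seating the brush:** I gripped the handle at 20 N and slid the brush about 6 mm until the rim met the fork. I stopped at about 6 N. The grip was off centre at first and the brush rubbed at about 5 N, so I re-centred it before sliding further. A picture then showed the rim at the fork and the handle's gap still open.
2. **Drawing the hammer:** I pulled the post with shut fingers to about 53 mm. There the force rose sharply with little further movement, which I took as the buffer, pressed in an estimated 0.3 mm. When I backed off, the force fell to zero and the hammer stayed back on its sear.
3. **Firing:** I pressed the trip pad down about 11 mm, then lifted clear.

**Last checks:**
- The ferrule's gap is closed and the rim is at the fork.
- The cap-to-butt distance is 68.2 mm, against 68 mm expected with the handle home and the hammer at rest.
- The fingers are clear of everything, and the objects in view look undisturbed.

**Disagreements:** In that last wrist picture, positions along the jig read about 2.5 mm high on both cap and butt, a shared offset that cancels in the cap-to-butt distance. The first jig pose, from the scene and side cameras, was about 5 mm off the wrist camera's; I used the wrist camera's.

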